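Turn the upside-down parts box lid up and stack it

TASK

One parts box, the orange one, was put in its sloping rack lid down and its lid is not fastened. Grip its orange and white tabs together so that base and lid stay shut, turn the box over so the white lid is up, and stack it squarely on the lid of the green box (green patch) in that box's rack, tab at the upper end, then let go. Do not push the green box out of place and leave the yellow box alone.

Things in the scene. Friction and masses are not known exactly. Their poses are not given: they have to be found in the camera images.
- orange_base: Orange tray of the box to turn: 80x76 mm (x, y), 28 deep, 140 g. Origin: centre of its outer bottom; z points to its open side, the split plane at z=28. Tab at x -40 to -72, 44 wide, z 23-28; the lid's tab lies on it (pair 10 thick; free space around). A 6 mm rim enters the lid with 1 mm play. Starts upside down in a blue rack, x pointing away and 50 deg down, tabs 130 mm up at the robot's side.
- orange_lid: White lid with an orange patch on its closed face, of that box, loose: 80x76 mm, 28 deep, 70 g, axes parallel to the orange base's. Origin: centre of its open side (the split plane); z points out through its closed face, at z=28. Tab at x -40 to -72, 44 wide, z 0-5.
- green_box: Green box, white lid with green patch, one piece, lid up, 80x76x56 mm, 500 g. Origin: centre of its underside; z points out through the lid (face at z=56), x away and 50 deg down. Tab pair at x -40 to -72, z 23-33. It lies loose in a fixed blue rack 100 wide: bed at z=0, and a stop plate square to it at x=40, up to z=100, which also stops a box stacked on top. No side walls.
- yellow_box: Yellow box, white lid with yellow patch, lid up, same shape and axes as the green box, loose in a third such rack. Leave it alone.
There are look-alikes about, which are no part of the job. Of the things shaped like the orange_base, the orange one is meant. What is shaped like the orange_lid but purple is not meant.

How it is judged:
By the outcome, as a careful person would: the job done as asked, in the order asked, and still so for the second after the job is handed in, with the robot touching nothing.
It also fails if it takes over 40 s, if anything falls off the work surface, if the arm or the gripper's body presses on something with over 40 N, if the wrist force passes 120 N, or if a joint passes its speed limit or range.

ROBOT

A 6-joint arm with a two-finger parallel gripper is mounted at the origin on the work surface. World frame = base frame: x ahead of the robot, y to its left, z up, the work surface at z = 0. Lengths are in m, angles in rad, forces in N, time in s.
With the tool pointing down it reaches from about 0.275 to 0.875 m from the base axis. Payload 12.5 kg.
Tool frame: the origin (TCP) lies on the front face of the gripper's body, between the roots of the fingers; the fingertips stand 73 mm ahead of it and the grasp point (between the pads) lies 54 mm ahead of it; z points along the fingers, y is the line along which they close (so a half turn about z gives the same grasp; the last joint's range is limited). The gripper opens to 85 mm and grips with 20 to 120 N. Pads are 22 mm wide; open, the fingers measure 114 mm over their backs; the gripper's body (76 mm by 85 mm) begins 54 mm behind the grasp point. The pads swing forward as they close: fully open they stand 13 mm farther back than shut.
Start: joints at [-1.361, 0.351, 1.652, -0, 1.139, -0.085], TCP at [0.16, -0.526, 0.304] pointing down, gripper open.
Joint ranges: [-2.75, 2.75], [-0.79, 2.1], [0.01, 2.65], [-1.57, 4.71], [0.07, 3.14], [-2.87, 2.87]. Speed limits (rad/s): [2.22, 2.22, 2.79, 3.14, 3.14, 3.14].

INTERFACE

Orientations are given as a unit quaternion [x, y, z, w].
In Python, from rig import r gives the robot as it stands.
- The arm moves only by the shell command python3 -m pendant 'ROWS' [OPENING] [FORCE]. ROWS is JSON, a list of rows, each a list of 6 numbers: the shift along the tool's x, y, z in cm, then the turn, a rotation vector about the tool's x, y, z in rad. A call has 1 to 5 rows; each row is the pose to reach, as a shift and turn from the pose commanded when the call began, along the tool's axes at that moment; what a row does not reach only later rows make up. A row lasts 1/12 s, in which the tool goes at most 41.7 mm and 7.16 degrees, less where a joint would pass 70% of its speed; a pose out of reach is approached as far as the arm can. A call with a gripper value outside its range is refused whole. OPENING is the opening, from -1 (shut) to 1 (fully open), so that 0 is half open, set as the call begins (- or left out, the last holds). The fingers move at their own pace and stop on an object; FORCE is the grip in N (left out, the last holds). Time passes only in rows, so rows that repeat a pose let the fingers close. It gives the time, the measured TCP pose, the force, the opening and the grip force at its end, in the units of the state.
- r.read_state(): the state, without advancing time (a new reading comes with each control period).
- r.capture(name): name is "side" or "top" or "wrist"; returns the picture (480x640x3 uint8, red, green, blue); there is no depth.
- r.camera_info(name): a dict with "fx", "fy", "cx", "cy" (pixels), "k1" (the pictures are not rectified: a ray, as slopes to the right and down, at radius r is drawn at 1 + k1 r^2 times it, then the intrinsics apply), "R" (3x3) and "t" (3): a world point X has camera coordinates R X + t. Camera axes: x right, y down, z forward; pixel columns grow to the right and rows downward; lengths in m; the calibration is good to about 2 mm. A picture is of the moment at which its call begins: read the wrist's pose just before it. camera_info takes no time and is no camera call; for the wrist camera it gives the pose at the moment of the call.
- r.close_job(): hands the job in; it is judged then, once.
The state is a dict: "clock": time; "joint_pos": joint angles; "joint_velocities": joint speeds; "joint_efforts": joint torques, N m; "tcp_pos": TCP position; "tool_rot": TCP orientation; "wrist_force": force on the tool from outside, world axes, zero at the start; "torque": the same for the moment, N m; "grip_width": finger opening in m; "grip_force": force on a finger pad.
Only numpy, scipy, OpenCV 4.12 (cv2) and the standard library are available. Lean on these libraries where they do the work, as an engineer would, in place of code of your own. Each camera call takes 0.05 s, during which the arm holds its last target. There are 200 camera calls.

## Working session

There is one attempt and no reset: what is moved stays moved. The work goes in short steps, Python scripts to look and compute and a shell command to move; the robot and the scene stay as the last step left them, time stands still between calls to the robot, and variables do not carry over. Pictures are saved under pics/ and viewed, at most 13 in all, crops included, and the job is handed in when it is done.

```bash
ls; mkdir -p pics
python3 - <<'E'
from rig import r
import cv2,numpy as np
for n in("side","top"):
    im=r.capture(n);cv2.imwrite(f"pics/{n}0.png",im[:,:,::-1])
    c=r.camera_info(n);print(n,{k:np.round(v,4).tolist() for k,v in c.items()}, (-np.array(c["R"]).T@c["t"]).round(3))
s=r.read_state();print(s)
E
```

```text
pics
side {'fx': 539.1044, 'fy': 539.1044, 'cx': 317.9901, 'cy': 244.4547, 'k1': -0.1089, 'R': [[-0.9973, -0.0721, -0.0146], [-0.0318, 0.6015, -0.7982], [0.0664, -0.7956, -0.6022]], 't': [0.4391, 0.1529, 1.3001]} [0.356 0.974 0.911]
top {'fx': 574.5828, 'fy': 574.5828, 'cx': 328.0274, 'cy': 236.6204, 'k1': -0.1789, 'R': [[-0.0255, -0.9996, -0.009], [-0.9916, 0.0264, -0.1266], [0.1268, 0.0057, -0.9919]], 't': [-0.0484, 0.4379, 1.4762]} [ 0.246 -0.068  1.519]
{'clock': 0.1, 'joint_pos': array([-1.36061039e+00,  3.51173508e-01,  1.65235420e+00,  3.71311832e-06,
        1.13912423e+00, -8.46005723e-02]), 'joint_velocities': array([ 1.13356422e-03, -1.57721885e-03, -6.06866385e-04,  4.75076129e-04,
        7.85045057e-05, -5.08632179e-04]), 'joint_efforts': array([ 1.00039957e-03, -5.06832969e+01, -2.91875052e+01, -7.47224499e-05,
        2.65754090e-03, -1.13944370e-05]), 'tcp_pos': array([ 0.15977228, -0.52604707,  0.30341931]), 'tool_rot': array([ 9.89157241e-01,  1.46859364e-01, -3.15534872e-05, -5.28707369e-04]), 'wrist_force': array([-0.02171449, -0.46588041,  0.03368275]), 'torque': array([0.03476646, 0.02914751, 0.02022322]), 'grip_force': 0.0, 'grip_width': 0.08567830607306899}
```

View pics/side0.png

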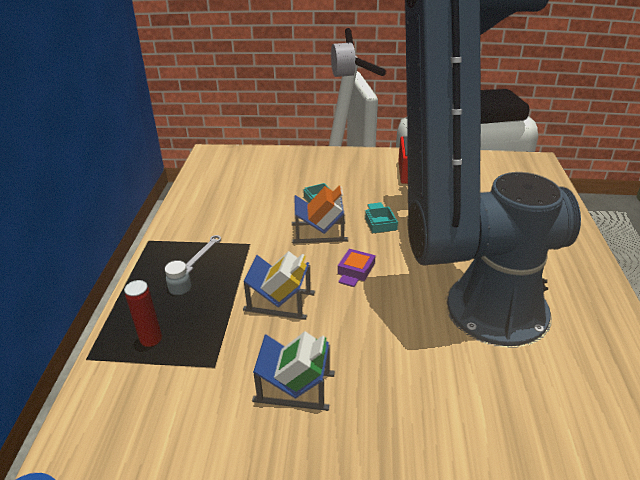

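View pics/top0.png

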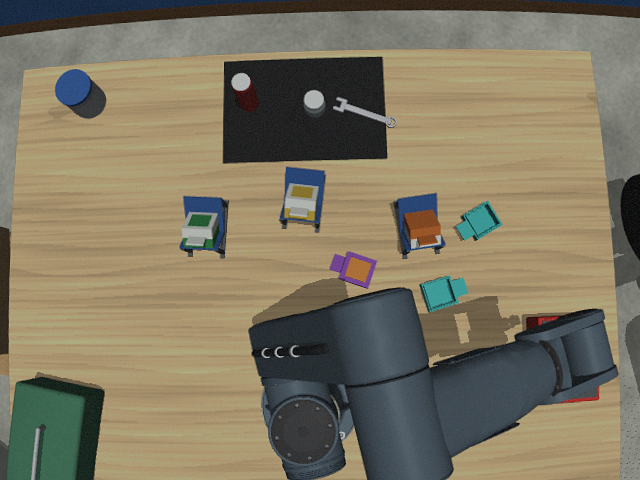

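Top view: racks with boxes: orange (420,225), yellow (302,200), green (203,225). Look-alikes: teal trays (480,220) and (440,292) and a purple lid with an orange patch (355,268). The orange tray in the rack at (420,225) fits (orange, in a rack, bottom up). I'll confirm it in an enlarged crop.

Run:
```python
import cv2,numpy as np
s=cv2.imread("pics/side0.png");t=cv2.imread("pics/top0.png")
def c(im,x,y):return cv2.resize(im[y:y+60,x:x+80],(400,300),interpolation=cv2.INTER_CUBIC)
m=np.vstack([np.hstack([c(t,380,190),c(s,282,180)]),np.hstack([c(t,165,195),c(s,258,325)])])
cv2.imwrite("pics/crop1.png",m)
```

```text
(no output)
```

View pics/crop1.png

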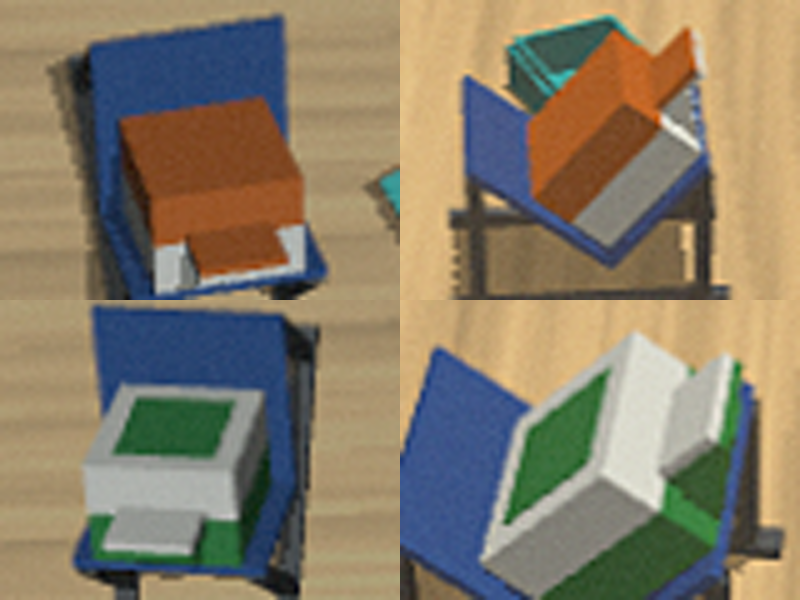

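The crop confirms the orange tray, bottom up, in a rack with a white lid beneath it, and the green-patched box in its rack. I read off the face corners (orange bottom, green lid), triangulate them and check sizes.

```bash
cat > h.py <<'E'
import numpy as np, cv2
from scipy.optimize import least_squares
from scipy.spatial.transform import Rotation as Ro
from rig import r
def ray(c,p):
    K=np.array([[c["fx"],0,c["cx"]],[0,c["fy"],c["cy"]],[0,0,1.]])
    u=cv2.undistortPoints(np.array([[p]],float),K,np.array([c["k1"],0,0,0.]))[0,0]
    R=np.array(c["R"]); return -R.T@c["t"], R.T@np.array([u[0],u[1],1])
def proj(c,X):
    q=np.array(c["R"])@X+c["t"]; u=q[:2]/q[2]; u=u*(1+c["k1"]*(u@u))
    return np.array([c["fx"]*u[0]+c["cx"],c["fy"]*u[1]+c["cy"]])
def tri(obs):
    A=0;b=0
    for c,p in obs:
        o,d=ray(c,p);d/=np.linalg.norm(d);P=np.eye(3)-np.outer(d,d);A=A+P;b=b+P@o
    return np.linalg.solve(A,b)
def frame(yaw,tilt=np.radians(50)):
    "rack axes: x away and down, z out of bed"
    h=np.array([np.cos(yaw),np.sin(yaw),0]);Z=np.array([0,0,1.])
    x=h*np.cos(tilt)-Z*np.sin(tilt);z=h*np.sin(tilt)+Z*np.cos(tilt)
    return np.stack([x,np.cross(z,x),z],1)
def fit(obs,z0):
    "obs: (cam, pixel, local xyz in rack-box frame)"
    f=lambda v:np.concatenate([proj(c,v[:3]+frame(v[3])@np.array(l))-p for c,p,l in obs])
    s=least_squares(f,list(z0)+[0]);return s.x,np.sqrt(np.mean(s.fun**2)*2)
E
python3 - <<'E'
from h import *
T=r.camera_info("top");S=r.camera_info("side")
o=lambda x,y,ox,oy:np.array([(x+.5)/5-.5+ox,(y+.5)/5-.5+oy])
L={'lp':(.04,.038),'lm':(.04,-.038),'up':(-.04,.038),'um':(-.04,-.038)}
to=dict(lp=(120,122),lm=(265,97),up=(155,200),um=(300,177));so=dict(lp=(132,195),lm=(130,120),up=(225,105),um=(215,30))
tg=dict(lp=(122,83),lm=(268,92),up=(85,463-300),um=(240,178));sg=dict(lp=(85,260),up=(200,175),um=(235,33))
for nm,t,s,a,b in(("orange",to,so,(380,190),(282,180)),("green",tg,sg,(165,195),(258,325))):
    P={k:tri([(T,o(*t[k],*a)),(S,o(*s[k],*b))]) for k in s}
    for k in P:print(nm,k,P[k].round(4))
    print("len",np.linalg.norm(P['lp']-P['up']),"wid",np.linalg.norm(P['um']-P['up']),"tilt",np.degrees(np.arcsin((P['up']-P['lp'])[2]/np.linalg.norm(P['lp']-P['up']))))
    obs=[(T,o(*t[k],*a),L[k]+(.056,)) for k in t]+[(S,o(*s[k],*b),L[k]+(.056,)) for k in s]
    v,e=fit(obs,P['up']);print(nm,"origin on bed",v[:3].round(4),"yaw deg",np.degrees(v[3]).round(2),"rms px",e.round(2))
    F=frame(v[3]);print(" tab end height",(v[:3]+F@[-.072,0,.028])[2],"grasp pt",(v[:3]+F@[-.06,0,.028]).round(4))
E
```

```text
orange lp [ 0.4849 -0.2551  0.0697]
orange lm [ 0.4942 -0.3304  0.0707]
orange up [ 0.435  -0.2635  0.1251]
orange um [ 0.4444 -0.3352  0.1293]
len 0.075071361237327 wid 0.07247467423657283 tilt 47.62051830753745
orange origin on bed [ 0.4222 -0.3014  0.0625] yaw deg 6.96 rms px 0.66
 tab end height 0.13564817369314275 grasp pt [ 0.4052 -0.3034  0.1265]
green lp [0.5051 0.2983 0.0706]
green up [0.4559 0.302  0.1289]
green um [0.4483 0.2245 0.1253]
len 0.07635093181385506 wid 0.07800529439016089 tilt 49.75262629990931
green origin on bed [0.4345 0.2653 0.062 ] yaw deg -4.84 rms px 0.81
 tab end height 0.13510893148822145 grasp pt [0.4175 0.2667 0.1259]
```

Fits are consistent (sizes 75–78 mm, tilt ~48–50°, tab ≈130 mm high). Next, which wrist roll allows the half turn later.

Run:
```python
from h import *
s=r.read_state();q=s["joint_pos"]
def fk(q1,q23,q4,q5,q6):return Ro.from_euler('ZYZYZ' if 0 else 'ZYZ',[q1,q23,q4])*Ro.from_euler('YZ',[q5,q6+np.pi/2])
print(np.degrees((fk(q[0],q[1]+q[2],*q[3:]).inv()*Ro.from_quat(s["tool_rot"])).magnitude()))
for nm,O,yaw in(("orange",[.4222,-.3014,.0625],6.96),("green",[.4345,.2653,.062],-4.84)):
  F=frame(np.radians(yaw))
  for sg in(1,-1):
    R=Ro.from_matrix(np.stack([sg*F[:,1],sg*F[:,2],F[:,0]],1))
    for q23 in(1.8,2.3):
      # wrist centre ~0.15 behind TCP
      g=np.array(O)+F@[-.06-.2,0,.028];q1=np.arctan2(g[1],g[0])
      W=Ro.from_euler('ZY',[q1,q23]).inv()*R
      e=W.as_euler('ZYZ');print(nm,sg,q23,"q1 %.2f q4 %.2f q5 %.2f q6 %.2f"%(q1,e[0],e[1],(e[2]-np.pi/2+np.pi)%(2*np.pi)-np.pi), "TCP",(np.array(O)+F@[-.114,0,.028]).round(4) if q23<2 else "")
```

```text
1.5026876281793085e-14
orange 1 1.8 q1 -0.85 q4 0.68 q5 1.02 q6 -1.25 TCP [ 0.3708 -0.3077  0.1678]
orange 1 2.3 q1 -0.85 q4 1.01 q5 0.68 q6 -1.74 TCP 
orange -1 1.8 q1 -0.85 q4 0.68 q5 1.02 q6 1.90 TCP [ 0.3708 -0.3077  0.1678]
orange -1 2.3 q1 -0.85 q4 1.01 q5 0.68 q6 1.40 TCP 
green 1 1.8 q1 0.76 q4 -0.64 q5 0.94 q6 1.13 TCP [0.3829 0.2697 0.1673]
green 1 2.3 q1 0.76 q4 -1.03 q5 0.60 q6 1.66 TCP 
green -1 1.8 q1 0.76 q4 -0.64 q5 0.94 q6 -2.01 TCP [0.3829 0.2697 0.1673]
green -1 2.3 q1 0.76 q4 -1.03 q5 0.60 q6 -1.48 TCP
```

```bash
cat >> h.py <<'E'
def tgt(O,yaw,sg,xg,z=.028,y=0):
    F=frame(np.radians(yaw));R=np.stack([sg*F[:,1],sg*F[:,2],F[:,0]],1)
    return np.array(O)+F@np.array([xg-.054,y,z]),Ro.from_matrix(R)
def plan(p0,R0,p1,R1,n=None,roll=0):
    "print n calls from pose 0 to pose 1; rotvec route chosen by roll sign about tool z if the turn is large"
    v=(R0.inv()*R1).as_rotvec();a=np.linalg.norm(v)
    if roll*v[2]<0 and a>2: v=v*(1-2*np.pi/a)
    n=n or max(1,int(np.ceil(max(np.linalg.norm(v)/.61,np.linalg.norm(p1-p0)/.2))))
    for i in range(n):
        Ri=R0*Ro.from_rotvec(v*i/n);d=Ri.inv().apply((p1-p0)/n)*100
        print(i,[*d.round(2),*(v/n).round(3)], "from",(p0+(p1-p0)*i/n).round(3))
def now():
    s=r.read_state();return s,s["tcp_pos"],Ro.from_quat(s["tool_rot"])
ORA=([.4222,-.3014,.0625],6.96);GRE=([.4345,.2653,.062],-4.84)
E
python3 - <<'E'
from h import *
s,p,R=now()
plan(p,R,*tgt(*ORA,1,-.14))
E
```

```text
0 [np.float64(7.16), np.float64(-5.21), np.float64(2.48), np.float64(-0.193), np.float64(0.162), np.float64(-0.446)] from [ 0.16  -0.526  0.303]
1 [np.float64(8.39), np.float64(-2.22), np.float64(3.04), np.float64(-0.193), np.float64(0.162), np.float64(-0.446)] from [ 0.213 -0.455  0.279]
2 [np.float64(8.11), np.float64(0.82), np.float64(4.26), np.float64(-0.193), np.float64(0.162), np.float64(-0.446)] from [ 0.266 -0.385  0.254]
```

```bash
A='-0.193,0.162,-0.446'
python3 -m pendant '[[7.2,-5.2,2.5,-0.19,0.16,-0.45],[7.2,-5.2,2.5,-0.19,0.16,-0.45],[7.2,-5.2,2.5,-0.19,0.16,-0.45],[7.2,-5.2,2.5,-0.19,0.16,-0.45],[7.2,-5.2,2.5,-0.19,0.16,-0.45]]' -0.4 40
python3 -m pendant '[[8.4,-2.2,3,-0.19,0.16,-0.45],[8.4,-2.2,3,-0.19,0.16,-0.45],[8.4,-2.2,3,-0.19,0.16,-0.45],[8.4,-2.2,3,-0.19,0.16,-0.45],[8.4,-2.2,3,-0.19,0.16,-0.45]]'
python3 - <<'E'
from h import *
s,p,R=now();print(s["joint_pos"].round(2))
plan(p,R,*tgt(*ORA,1,-.14))
E
```

```text
clock: 0.52
tcp_pos: [0.2136, -0.4547, 0.2785]
tool_rot: [0.923, 0.365, 0.093, 0.082]
wrist_force: [0.0, 0.4, -0.6]
grip_width: 0.0266
grip_force: 0.0
clock: 0.93
tcp_pos: [0.2668, -0.3843, 0.2541]
tool_rot: [0.797, 0.555, 0.179, 0.157]
wrist_force: [-0.2, -0.7, -0.8]
grip_width: 0.0255
grip_force: 0.0
[-1.24  0.21  2.05  0.65  0.77 -1.33]
0 [np.float64(8.04), np.float64(0.9), np.float64(4.28), np.float64(-0.2), np.float64(0.156), np.float64(-0.436)] from [ 0.267 -0.384  0.254]
```

```bash
python3 -m pendant '[[8.0,0.9,4.3,-0.2,0.156,-0.436],[8.0,0.9,4.3,-0.2,0.156,-0.436],[8.0,0.9,4.3,-0.2,0.156,-0.436],[8.0,0.9,4.3,-0.2,0.156,-0.436],[8.0,0.9,4.3,-0.2,0.156,-0.436]]'
python3 - <<'E'
from h import *
s,p,R=now();print(s["joint_pos"].round(2))
plan(p,R,*tgt(*ORA,1,-.14))
c=r.camera_info("wrist");im=r.capture("wrist");cv2.imwrite("pics/w1.png",im[:,:,::-1])
print({k:np.round(v,4).tolist() for k,v in c.items()})
import pickle;pickle.dump((c,im),open("w1.pkl","wb"))
E
```

```text
clock: 1.35
tcp_pos: [0.3198, -0.3147, 0.2286]
tool_rot: [0.623, 0.704, 0.256, 0.226]
wrist_force: [0.3, 0.5, -1.3]
grip_width: 0.0253
grip_force: 0.0
[-1.15  0.25  2.16  1.03  0.8  -2.05]
0 [np.float64(0.08), np.float64(0.04), np.float64(-0.04), np.float64(-0.0), np.float64(-0.001), np.float64(0.0)] from [ 0.32  -0.315  0.229]
{'fx': 420.7946, 'fy': 420.7946, 'cx': 317.6363, 'cy': 241.444, 'k1': -0.0668, 'R': [[0.7602, 0.0933, 0.6429], [-0.0873, -0.966, 0.2434], [0.6438, -0.2411, -0.7262]], 't': [-0.3609, -0.2768, -0.0236]}
```

View pics/w1.png

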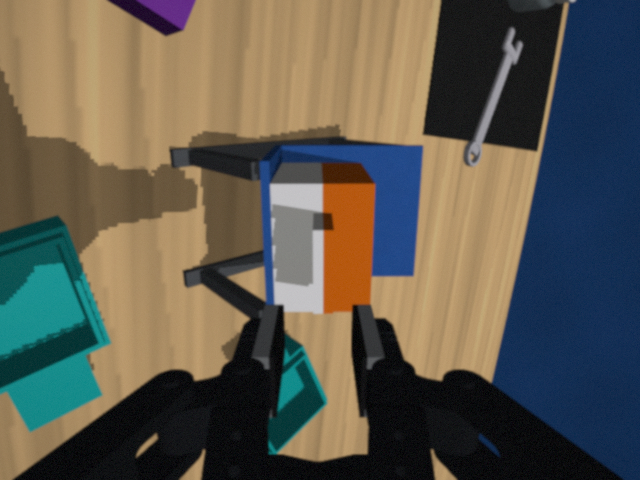

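The wrist view shows the box's back face (white 271–323, orange 323–375, rows 182–311), with the tab pair edge-on and centred near col 323. I compare the predicted corners with these.

Run:
```python
from h import *
import pickle;c,im=pickle.load(open("w1.pkl","rb"))
O,y=ORA;F=frame(np.radians(y))
for l in[(-.04,.038,0),(-.04,.038,.056),(-.04,-.038,0),(-.04,-.038,.056),(-.072,0.022,.028),(-.072,-.022,.028),(-.04,0,.028)]:
    print(l,proj(c,np.array(O)+F@np.array(l)).round(1))
p=np.array(r.read_state()["tcp_pos"]);R=Ro.from_quat(r.read_state()["tool_rot"])
print("tips row",proj(c,p+R.apply([0,0,.073])),proj(c,p+R.apply([0,0,.08])))
hsv=cv2.cvtColor(im,cv2.COLOR_RGB2HSV)
og=((hsv[...,0]<15)&(hsv[...,1]>200)&(hsv[...,2]>80)).astype(np.uint8)
n,l,st,ce=cv2.connectedComponentsWithStats(og);print([s.tolist() for s in st if 500<s[4]<90000])
wt=((hsv[...,1]<40)&(hsv[...,2]>90)).astype(np.uint8);wt[:,:250]=0
for row in(190,200,212,220,240,260,280,290,300,307):
    o=np.where(og[row,300:400])[0]+300;w=np.where(wt[row,250:350])[0]+250
    print(row,"white",w.min() if len(w) else 0,w.max() if len(w) else 0,"orange",o.min(),o.max())
for col in(285,300,340,360):
    g=np.where((og|wt)[150:330,col])[0]+150;print(col,g.min(),g.max(),im[150:330:4,col,0].tolist())
```

```text
(-0.04, 0.038, 0) [265.8 184.5]
(-0.04, 0.038, 0.056) [370.1 184.5]
(-0.04, -0.038, 0) [270.8 311.2]
(-0.04, -0.038, 0.056) [364.9 311.2]
(-0.072, 0.022, 0.028) [318.  230.4]
(-0.072, -0.022, 0.028) [317.9 312.9]
(-0.04, 0, 0.028) [317.9 251.1]
tips row [316.03779732 326.16033549] [316.04929727 317.33200446]
[[324, 182, 50, 131, 5825]]
190 white 260 321 orange 325 373
200 white 271 321 orange 324 372
212 white 261 321 orange 324 372
220 white 261 313 orange 331 372
240 white 273 322 orange 325 371
260 white 273 322 orange 325 370
280 white 274 322 orange 325 369
290 white 265 322 orange 325 369
300 white 265 322 orange 325 368
307 white 283 322 orange 325 352
285 182 311 [32, 24, 25, 48, 78, 79, 78, 79, 93, 196, 194, 194, 193, 195, 154, 132, 133, 130, 131, 131, 131, 131, 131, 130, 131, 131, 132, 129, 130, 131, 129, 131, 132, 154, 195, 195, 194, 193, 196, 190, 186, 169, 165, 156, 158]
300 182 311 [38, 20, 24, 53, 78, 79, 78, 81, 92, 196, 195, 197, 195, 196, 194, 134, 135, 134, 133, 132, 133, 131, 131, 131, 132, 132, 132, 130, 130, 131, 131, 132, 132, 130, 187, 194, 196, 196, 194, 195, 195, 185, 185, 183, 178]
340 182 310 [34, 36, 36, 47, 69, 70, 71, 69, 83, 183, 181, 181, 183, 182, 181, 181, 181, 181, 182, 183, 181, 181, 183, 183, 181, 184, 183, 182, 182, 182, 181, 182, 181, 182, 180, 181, 182, 180, 181, 182, 182, 186, 187, 188, 188]
360 182 303 [33, 35, 35, 49, 68, 72, 70, 68, 88, 183, 184, 182, 182, 185, 182, 182, 184, 183, 182, 184, 181, 183, 180, 182, 182, 181, 182, 183, 179, 182, 182, 181, 184, 183, 182, 184, 181, 181, 178, 59, 56, 46, 42, 27, 17]
```

```bash
python3 -m pendant '[[0.1,0.27,1.5,0,0,0],[0.1,0.27,3.5,0,0,0],[0.1,0.27,5,0,0,0],[0.1,0.27,5,0,0,0],[0.1,0.27,5,0,0,0]]'
python3 - <<'E'
from h import *
s,p,R=now();c=r.camera_info("wrist");im=r.capture("wrist");cv2.imwrite("pics/w2.png",im[:,:,::-1])
O,y=ORA;F=frame(np.radians(y));O=O+F[:,2]*.0027
print(F.T@(p-O))
for l in[(-.04,.038,0),(-.04,.038,.056),(-.04,-.038,0),(-.04,-.038,.056),(-.072,0.022,.023),(-.072,0.022,.033),(-.072,-.022,.028)]:
    print(l,proj(c,np.array(O)+F@np.array(l)).round(1))
E
```

```text
clock: 1.82
tcp_pos: [0.3534, -0.31, 0.1924]
tool_rot: [0.626, 0.702, 0.255, 0.226]
wrist_force: [0.1, 0.1, 1.2]
grip_width: 0.0256
grip_force: 0.0
[-0.14407132 -0.00018664  0.0276966 ]
(-0.04, 0.038, 0) [252.2 207.7]
(-0.04, 0.038, 0.056) [383.9 207. ]
(-0.04, -0.038, 0) [261.3 360.1]
(-0.04, -0.038, 0.056) [376.6 359.7]
(-0.072, 0.022, 0.023) [304.4 271.4]
(-0.072, 0.022, 0.033) [331.8 271.3]
(-0.072, -0.022, 0.028) [318.7 372.7]
```

View pics/w2.png

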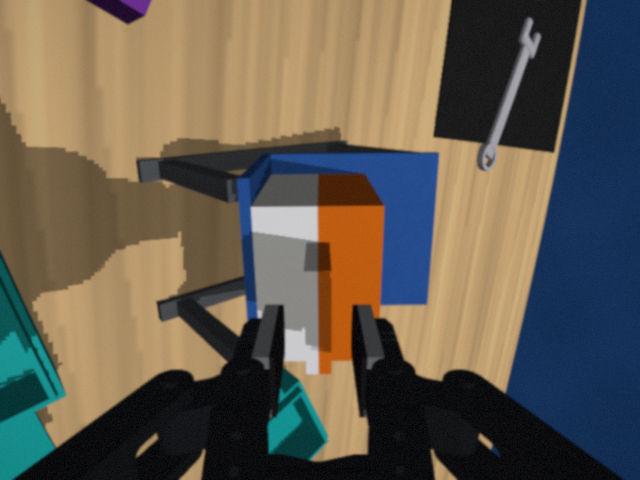

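The tab end is at cols 306–331, rows 271–373, as predicted and centred between the fingers (284–352). I advance and close.

```bash
python3 -m pendant '[[0,0,1,0,0,0],[0,0,2,0,0,0],[0,0,2.6,0,0,0],[0,0,2.6,0,0,0]]'
python3 -m pendant '[[0,0,0,0,0,0],[0,0,0,0,0,0],[0,0,0,0,0,0],[0,0,0,0,0,0],[0,0,0,0,0,0]]' -1 60
python3 - <<'E'
from h import *
s,p,R=now();print(s["joint_pos"].round(2))
O,y=ORA;F=frame(np.radians(y));O=O+F[:,2]*.0027
print(F.T@(p-O))
E
```

```text
clock: 2.2
tcp_pos: [0.3701, -0.308, 0.1725]
tool_rot: [0.625, 0.702, 0.255, 0.227]
wrist_force: [-0.8, -0.3, -0.1]
grip_width: 0.0257
grip_force: 0.0
clock: 2.62
tcp_pos: [0.3698, -0.3082, 0.1731]
tool_rot: [0.624, 0.703, 0.255, 0.227]
wrist_force: [-5.9, 0.6, 7.2]
grip_width: 0.0091
grip_force: 59.9
[-1.03  0.41  2.14  1.23  0.67 -2.18]
[-0.1186858  -0.00035176  0.0279065 ]
```

```bash
cat > path.py <<'E'
from h import *
s,p,R=now()
def wr(p,R,q23=2.2):
    w=p-.15*R.apply([0,0,1]);q1=np.arctan2(w[1],w[0]);e=(Ro.from_euler('ZY',[q1,q23]).inv()*R).as_euler('ZYZ')
    return "q1 %.2f q4 %.2f q5 %.2f q6 %.2f"%(q1,e[0],e[1],(e[2]-np.pi/2+np.pi)%(2*np.pi)-np.pi)
def seg(p0,R0,p1,R1,n=None):
    plan(p0,R0,p1,R1,n);v=(R0.inv()*R1).as_rotvec()
    for t in np.linspace(0,1,6):print("   ",wr(p0+(p1-p0)*t,R0*Ro.from_rotvec(v*t)))
pl=p+[-.01,.01,.15];mid=(np.array([.43,-.02,.38]),Ro.from_euler('YZ',[np.pi,-1.85+np.pi/2]))
O,y=GRE;F=frame(np.radians(y))
G=tgt(O,y,-1,-.0647,.056+.028+.03)
E
python3 - <<'E'
from path import *
seg(p,R,pl,R,2);seg(pl,R,*mid);seg(*mid,*G)
E
```

```text
0 [np.float64(0.54), np.float64(4.48), np.float64(-6.03), np.float64(0.0), np.float64(0.0), np.float64(0.0)] from [ 0.37  -0.308  0.173]
1 [np.float64(0.54), np.float64(4.48), np.float64(-6.03), np.float64(0.0), np.float64(0.0), np.float64(0.0)] from [ 0.365 -0.303  0.248]
    q1 -0.86 q4 0.92 q5 0.74 q6 -1.62
    q1 -0.86 q4 0.92 q5 0.74 q6 -1.62
    q1 -0.86 q4 0.92 q5 0.74 q6 -1.62
    q1 -0.86 q4 0.92 q5 0.74 q6 -1.62
    q1 -0.86 q4 0.92 q5 0.74 q6 -1.62
    q1 -0.86 q4 0.92 q5 0.74 q6 -1.62
0 [np.float64(6.7), np.float64(2.88), np.float64(0.54), np.float64(0.127), np.float64(0.15), np.float64(-0.413)] from [ 0.36  -0.298  0.323]
1 [np.float64(4.84), np.float64(5.4), np.float64(0.89), np.float64(0.127), np.float64(0.15), np.float64(-0.413)] from [ 0.377 -0.229  0.337]
2 [np.float64(2.13), np.float64(6.97), np.float64(0.62), np.float64(0.127), np.float64(0.15), np.float64(-0.413)] from [ 0.395 -0.159  0.352]
3 [np.float64(-0.9), np.float64(7.25), np.float64(-0.21), np.float64(0.127), np.float64(0.15), np.float64(-0.413)] from [ 0.412 -0.09   0.366]
    q1 -0.86 q4 0.92 q5 0.74 q6 -1.62
    q1 -0.74 q4 0.75 q5 0.77 q6 -1.73
    q1 -0.58 q4 0.57 q5 0.79 q6 -1.80
    q1 -0.41 q4 0.37 q5 0.82 q6 -1.83
    q1 -0.23 q4 0.18 q5 0.87 q6 -1.86
    q1 -0.05 q4 -0.00 q5 0.94 q6 -1.90
0 [np.float64(-3.11), np.float64(8.97), np.float64(5.13), np.float64(0.203), np.float64(-0.14), np.float64(-0.385)] from [ 0.43 -0.02  0.38]
1 [np.float64(-5.82), np.float64(8.16), np.float64(3.99), np.float64(0.203), np.float64(-0.14), np.float64(-0.385)] from [0.435 0.075 0.329]
2 [np.float64(-8.1), np.float64(6.21), np.float64(3.5), np.float64(0.203), np.float64(-0.14), np.float64(-0.385)] from [0.44  0.17  0.277]
    q1 -0.05 q4 0.00 q5 0.94 q6 -1.90
    q1 0.12 q4 -0.13 q5 0.83 q6 -1.88
    q1 0.28 q4 -0.29 q5 0.74 q6 -1.84
    q1 0.42 q4 -0.48 q5 0.67 q6 -1.79
    q1 0.55 q4 -0.69 q5 0.63 q6 -1.74
    q1 0.66 q4 -0.91 q5 0.59 q6 -1.71
```

```bash
python3 -m pendant '[[0,0.5,-0.3,0,0,0],[0.1,1.2,-1,0,0,0],[0.2,2.2,-2.5,0,0,0],[0.5,3.5,-4.5,0,0,0],[0.5,4.5,-6,0,0,0]]'
python3 -m pendant '[[0.2,1.5,-2,0,0,0],[0.4,3,-4,0,0,0],[0.5,4.5,-6,0,0,0],[0.5,4.5,-6,0,0,0],[0.5,4.5,-6,0,0,0]]'
python3 - <<'E'
from path import *
print(s["joint_pos"].round(2),s["grip_width"]);seg(p,R,*mid,4)
im=r.capture("side");cv2.imwrite("pics/s2.png",cv2.resize(im[100:330,200:460,::-1],None,fx=2,fy=2))
E
```

```text
clock: 3.03
tcp_pos: [0.365, -0.303, 0.2485]
tool_rot: [0.624, 0.703, 0.255, 0.227]
wrist_force: [-0.0, -0.5, -2.3]
grip_width: 0.0091
grip_force: 58.6
clock: 3.45
tcp_pos: [0.3608, -0.2989, 0.3231]
tool_rot: [0.624, 0.703, 0.254, 0.228]
wrist_force: [0.5, -0.4, -2.7]
grip_width: 0.009
grip_force: 58.7
[-1.04  0.09  2.05  0.87  0.88 -1.69] 0.009026868487356439
0 [np.float64(6.72), np.float64(2.87), np.float64(0.52), np.float64(0.127), np.float64(0.151), np.float64(-0.413)] from [ 0.361 -0.299  0.323]
1 [np.float64(4.87), np.float64(5.4), np.float64(0.88), np.float64(0.127), np.float64(0.151), np.float64(-0.413)] from [ 0.378 -0.229  0.337]
2 [np.float64(2.15), np.float64(6.97), np.float64(0.62), np.float64(0.127), np.float64(0.151), np.float64(-0.413)] from [ 0.395 -0.159  0.352]
3 [np.float64(-0.87), np.float64(7.27), np.float64(-0.21), np.float64(0.127), np.float64(0.151), np.float64(-0.413)] from [ 0.413 -0.09   0.366]
    q1 -0.86 q4 0.92 q5 0.74 q6 -1.62
    q1 -0.74 q4 0.75 q5 0.77 q6 -1.73
    q1 -0.58 q4 0.57 q5 0.79 q6 -1.80
    q1 -0.41 q4 0.37 q5 0.82 q6 -1.83
    q1 -0.23 q4 0.18 q5 0.87 q6 -1.86
    q1 -0.05 q4 -0.00 q5 0.94 q6 -1.90
```

View pics/s2.png

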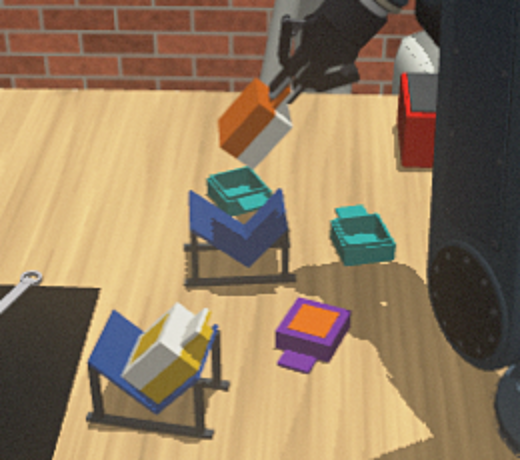

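The box hangs shut in the gripper at (255,120) and its rack is empty. Next the transit with the turn.

```bash
python3 -m pendant '[[1.5,0.5,0.1,0.025,0.03,-0.083],[2.8,1.1,0.2,0.05,0.06,-0.165],[4.1,1.7,0.3,0.076,0.09,-0.248],[5.4,2.3,0.4,0.1,0.12,-0.33],[6.7,2.9,0.5,0.127,0.151,-0.413]]' - 60
python3 -m pendant '[[1.1,1,0.2,0.025,0.03,-0.083],[2.1,2.1,0.4,0.05,0.06,-0.165],[3,3.2,0.5,0.076,0.09,-0.248],[4,4.3,0.7,0.1,0.12,-0.33],[4.9,5.4,0.9,0.127,0.151,-0.413]]'
python3 -m pendant '[[0.7,1.3,0.1,0.025,0.03,-0.083],[1.3,2.7,0.3,0.05,0.06,-0.165],[1.6,4.1,0.4,0.076,0.09,-0.248],[1.9,5.6,0.5,0.1,0.12,-0.33],[2.1,7,0.6,0.127,0.151,-0.413]]'
python3 -m pendant '[[0,1.4,0,0.025,0.03,-0.083],[0,2.9,0,0.05,0.06,-0.165],[-0.2,4.4,-0.1,0.076,0.09,-0.248],[-0.5,5.9,-0.1,0.1,0.12,-0.33],[-0.9,7.3,-0.2,0.127,0.151,-0.413]]'
python3 - <<'E'
from path import *
print(s["joint_pos"].round(2),s["grip_width"]);
G=tgt(O,y,-1,-.0647-.02,.056+.028+.04)
seg(p,R,*G)
E
```

```text
clock: 3.92
tcp_pos: [0.378, -0.2284, 0.3355]
tool_rot: [0.458, 0.846, 0.204, 0.179]
wrist_force: [-0.5, 0.5, -2.3]
grip_width: 0.009
grip_force: 58.6
clock: 4.33
tcp_pos: [0.3953, -0.1584, 0.3498]
tool_rot: [0.269, 0.944, 0.143, 0.124]
wrist_force: [0.3, -0.3, -2.4]
grip_width: 0.009
grip_force: 58.6
clock: 4.75
tcp_pos: [0.4132, -0.0888, 0.3645]
tool_rot: [0.065, 0.993, 0.074, 0.063]
wrist_force: [-1.0, -0.4, -2.1]
grip_width: 0.0091
grip_force: 58.6
clock: 5.17
tcp_pos: [0.4308, -0.0188, 0.3788]
tool_rot: [-0.141, 0.99, 0.002, -0.003]
wrist_force: [0.2, 0.3, -2.7]
grip_width: 0.0088
grip_force: 58.6
[-0.15  0.05  1.83  0.    1.26 -2.01] 0.008845618058992075
0 [np.float64(-2.97), np.float64(8.97), np.float64(4.38), np.float64(0.206), np.float64(-0.14), np.float64(-0.384)] from [ 0.431 -0.019  0.379]
1 [np.float64(-5.75), np.float64(8.06), np.float64(3.22), np.float64(0.206), np.float64(-0.14), np.float64(-0.384)] from [0.434 0.076 0.335]
2 [np.float64(-8.07), np.float64(5.99), np.float64(2.74), np.float64(0.206), np.float64(-0.14), np.float64(-0.384)] from [0.437 0.17  0.292]
    q1 -0.04 q4 0.00 q5 0.95 q6 -1.90
    q1 0.12 q4 -0.12 q5 0.84 q6 -1.89
    q1 0.28 q4 -0.29 q5 0.74 q6 -1.85
    q1 0.43 q4 -0.48 q5 0.68 q6 -1.79
    q1 0.56 q4 -0.69 q5 0.63 q6 -1.74
    q1 0.67 q4 -0.91 q5 0.59 q6 -1.70
```

```bash
python3 -m pendant '[[-0.5,1.8,0.9,0.041,-0.028,-0.077],[-1.1,3.6,1.8,0.082,-0.056,-0.154],[-1.7,5.4,2.6,0.124,-0.084,-0.23],[-2.3,7.2,3.5,0.165,-0.112,-0.307],[-3,9,4.4,0.206,-0.14,-0.384]]'
python3 -m pendant '[[-1,1.8,0.6,0.041,-0.028,-0.077],[-2.1,3.5,1.3,0.082,-0.056,-0.154],[-3.3,5.1,1.9,0.124,-0.084,-0.23],[-4.5,6.6,2.6,0.165,-0.112,-0.307],[-5.8,8.1,3.2,0.206,-0.14,-0.384]]'
python3 -m pendant '[[-1.5,1.4,0.5,0.041,-0.028,-0.077],[-3,2.7,1.1,0.082,-0.056,-0.154],[-4.6,3.9,1.6,0.124,-0.084,-0.23],[-6.3,5,2.2,0.165,-0.112,-0.307],[-8.1,6,2.7,0.206,-0.14,-0.384]]'
python3 - <<'E'
from path import *
print(s["joint_pos"].round(2),s["grip_width"]);
print(F.T@(p-O), ((tgt(O,y,-1,0)[1].inv()*R).as_rotvec()))
t=r.capture("top");sd=r.capture("side");c=r.camera_info("wrist");w=r.capture("wrist")
import pickle;pickle.dump((c,w),open("w3.pkl","wb"))
k=lambda im,x,yy:cv2.resize(im[yy:yy+75,x:x+100,::-1],(400,300),interpolation=cv2.INTER_CUBIC)
m=np.vstack([np.hstack([k(t,150,180),k(sd,248,285)]),np.hstack([cv2.resize(w[:,:,::-1],(400,300)),np.zeros((300,400,3),np.uint8)])])
cv2.imwrite("pics/m3.png",m)
E
```

```text
clock: 5.58
tcp_pos: [0.4344, 0.0763, 0.3346]
tool_rot: [-0.326, 0.937, -0.09, 0.082]
wrist_force: [-0.0, -0.1, -2.5]
grip_width: 0.009
grip_force: 58.6
clock: 6.0
tcp_pos: [0.4379, 0.1713, 0.2909]
tool_rot: [-0.494, 0.836, -0.176, 0.161]
wrist_force: [0.0, -0.6, -2.3]
grip_width: 0.0089
grip_force: 58.6
clock: 6.42
tcp_pos: [0.4413, 0.266, 0.2473]
tool_rot: [-0.636, 0.691, -0.254, 0.231]
wrist_force: [-0.0, -2.0, -1.6]
grip_width: 0.0089
grip_force: 58.7
[ 0.61  0.27  2.06 -1.11  0.48 -1.52] 0.00893159163927109
[-0.13765318  0.00123895  0.12427651] [ 0.00224303  0.00209156 -0.00325123]
```

View pics/m3.png

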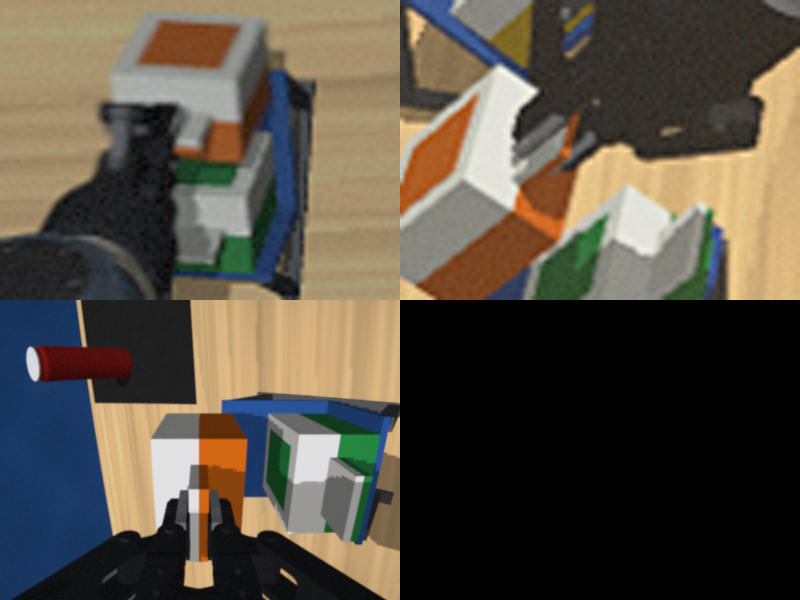

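The orange-patched white lid is now up. The wrist view shows both boxes, so I enlarge it to measure their relative alignment.

Run:
```python
import pickle,cv2
c,w=pickle.load(open("w3.pkl","rb"))
cv2.imwrite("pics/m4.png",cv2.resize(w[160:400,230:630,::-1],(800,480),interpolation=cv2.INTER_CUBIC))
```

```text
(no output)
```

View pics/m4.png

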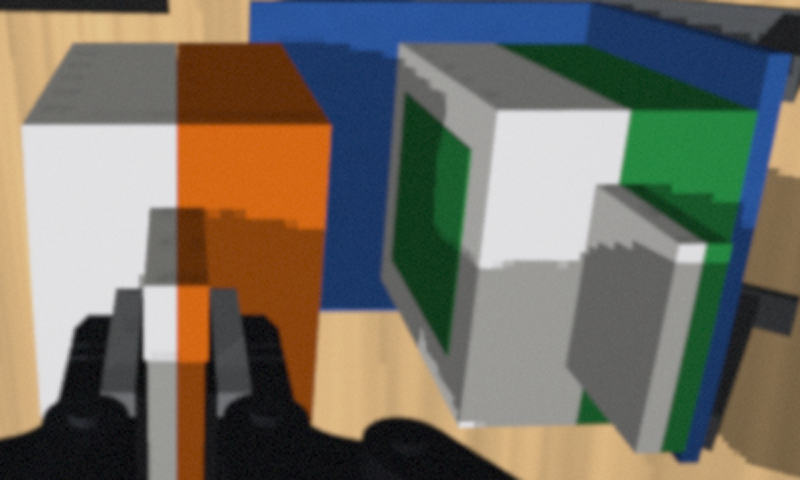

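Run:
```python
from path import *
import pickle;c,w=pickle.load(open("w3.pkl","rb"))
px=lambda a:np.array([(a[0]+.5)/2-.5+230,(a[1]+.5)/2-.5+160])
gr={(496,110):(-.04,-.038,.056),(756,110):(-.04,-.038,0),(460,426):(-.04,.038,.056),(400,43):(.04,-.038,.056),(383,280):(.04,.038,.056),(680,243):(-.072,-.022,.033),(638,452):(-.072,.022,.033),(733,243):(-.072,-.022,.023),(630,110):(-.04,-.038,.028)}
og={(23,125):(-.04,-.038,.056),(331,123):(-.04,-.038,0),(178,124):(-.04,-.038,.028),(72,43):(.04,-.038,.056),(283,43):(.04,-.038,0),(178,43):(.04,-.038,.028),(142,286):(-.072,-.022,.033),(208,286):(-.072,-.022,.023),(150,208):(-.04,-.022,.033)}
def fit6(d):
    F0=Ro.from_matrix(F)
    f=lambda v:np.concatenate([proj(c,v[:3]+(F0*Ro.from_rotvec(v[3:])).apply(l))-px(a) for a,l in d.items()])
    s=least_squares(f,[.43,.26,.08,0,0,0]);return s.x,np.sqrt(np.mean(s.fun**2)*2),s.fun.reshape(-1,2).round(1)
for n,d in(("green",gr),("orange",og)):
    v,e,res=fit6(d);print(n,v[:3].round(4),"rot deg",np.degrees(v[3:]).round(2),"rms",e.round(2),"in GRE frame",(F.T@(v[:3]-O)*1000).round(1))
    if n=="green":vg=v;vy,ey=fit([(c,px(a),l) for a,l in d.items()],[.43,.26,.08]);print(" yaw-only",vy[:3].round(4),np.degrees(vy[3]).round(2),ey, (F.T@(vy[:3]-O)*1000).round(1))
print("TCP in frame",(F.T@(p-O)*1000).round(1))
```

```text
green [0.4345 0.2661 0.0651] rot deg [-0.82  0.01  0.56] rms 0.58 in GRE frame [-2.4  0.8  1.9]
 yaw-only [0.4345 0.2662 0.0651] -3.87 0.5914309342250781 [-2.4  0.9  1.9]
orange [0.4937 0.2589 0.1397] rot deg [-0.5   0.26 -0.3 ] rms 0.72 in GRE frame [-21.3  -1.3  95.6]
TCP in frame [-137.6    0.8  124.4]
```

```bash
python3 -m pendant '[[-0.08,0.8,0.5,0,-0.012,0],[-0.08,1.6,1,0,-0.012,0],[-0.08,2.4,1.5,0,-0.012,0],[-0.08,3,1.6,0,-0.012,0],[-0.08,3.3,1.6,0,-0.012,0]]'
python3 -m pendant '[[0,0.1,0,0,0,0],[0,0.2,0,0,0,0],[0,0.3,0,0,0,0],[0,0.4,0,0,0,0],[0,0.4,0,0,0,0]]'
python3 - <<'E'
from path import *
print((F.T@(p-O)*1000).round(2),(F.T@s["wrist_force"]).round(2))
c=r.camera_info("wrist");w=r.capture("wrist")
import pickle;pickle.dump((c,w,p),open("w4.pkl","wb"))
cv2.imwrite("pics/m5.png",cv2.resize(w[160:460,230:630,::-1],(800,600),interpolation=cv2.INTER_CUBIC))
E
```

```text
clock: 6.98
tcp_pos: [0.4271, 0.2662, 0.2151]
tool_rot: [-0.635, 0.692, -0.25, 0.235]
wrist_force: [-0.0, -0.6, -1.3]
grip_width: 0.0092
grip_force: 58.7
clock: 7.4
tcp_pos: [0.4247, 0.2676, 0.2138]
tool_rot: [-0.635, 0.691, -0.25, 0.236]
wrist_force: [-0.8, 0.3, -2.0]
grip_width: 0.0087
grip_force: 58.7
[-122.75    1.41   89.95] [ 1.04  0.28 -1.95]
```

View pics/m5.png

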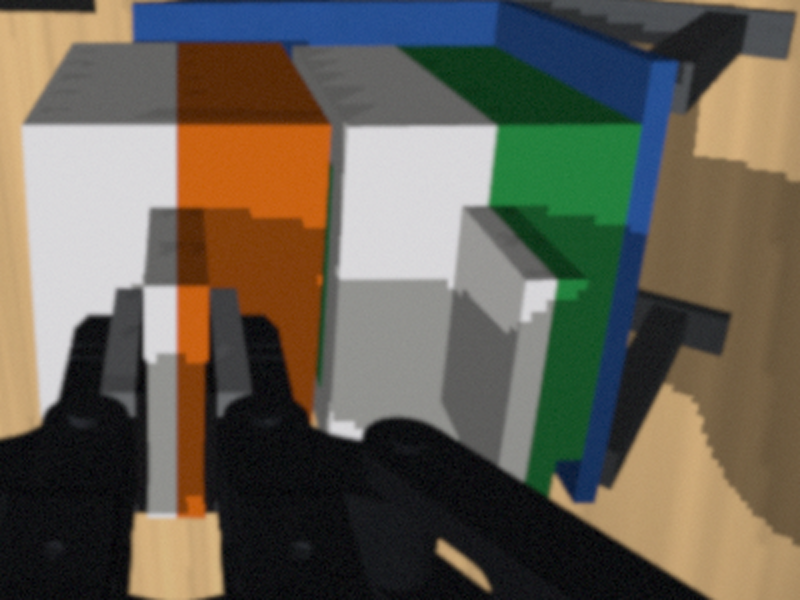

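Rows of the two back edges agree (124), so they're aligned sideways; the gap is about 12 crop px ≈ 2 mm. I lower gently, watching force.

```bash
python3 -m pendant '[[0,0.04,0,0,0,0],[0,0.08,0,0,0,0],[0,0.12,0,0,0,0],[0,0.15,0,0,0,0],[0,0.15,0,0,0,0]]'
python3 -m pendant '[[0,0.03,0.05,0,0,0],[0,0.05,0.1,0,0,0],[0,0.07,0.15,0,0,0],[0,0.07,0.15,0,0,0]]'
python3 - <<'E'
from path import *
print((F.T@(p-O)*1000).round(2),(F.T@s["wrist_force"]).round(2))
E
```

```text
clock: 7.87
tcp_pos: [0.4235, 0.2677, 0.2127]
tool_rot: [-0.636, 0.691, -0.25, 0.236]
wrist_force: [0.4, -0.4, -1.8]
grip_width: 0.0089
grip_force: 58.7
clock: 8.2
tcp_pos: [0.424, 0.2676, 0.211]
tool_rot: [-0.636, 0.691, -0.25, 0.236]
wrist_force: [-0.9, -0.3, -1.8]
grip_width: 0.0092
grip_force: 58.7
[-121.03    1.45   87.64] [ 0.8  -0.34 -1.78]
```

```bash
python3 -m pendant '[[0,0.02,0.03,0,0,0],[0,0.04,0.06,0,0,0],[0,0.05,0.08,0,0,0],[0,0.05,0.08,0,0,0]]'
python3 -m pendant '[[0,0.02,0.03,0,0,0],[0,0.04,0.06,0,0,0],[0,0.05,0.06,0,0,0],[0,0.05,0.06,0,0,0]]'
python3 - <<'E'
from path import *
print((F.T@(p-O)*1000).round(2),(F.T@s["wrist_force"]).round(2))
t=r.capture("wrist");cv2.imwrite("pics/m6.png",cv2.resize(t[160:460,230:630,::-1],(800,600),interpolation=cv2.INTER_CUBIC))
E
```

```text
clock: 8.53
tcp_pos: [0.4241, 0.2677, 0.2102]
tool_rot: [-0.636, 0.691, -0.25, 0.236]
wrist_force: [0.1, 0.0, -3.0]
grip_width: 0.0087
grip_force: 58.7
clock: 8.87
tcp_pos: [0.4241, 0.2677, 0.2094]
tool_rot: [-0.636, 0.691, -0.25, 0.236]
wrist_force: [0.3, 1.3, -1.6]
grip_width: 0.0087
grip_force: 58.7
[-119.73    1.48   86.68] [ 1.31  1.33 -0.88]
```

```bash
python3 -m pendant '[[0,0.02,0,0,0,0],[0,0.04,0,0,0,0],[0,0.06,0,0,0,0],[0,0.06,0,0,0,0]]'
python3 -m pendant '[[0,0.02,0,0,0,0],[0,0.04,0,0,0,0],[0,0.06,0,0,0,0],[0,0.06,0,0,0,0]]'
python3 - <<'E'
from path import *
print((F.T@(p-O)*1000).round(2),(F.T@s["wrist_force"]).round(2))
t=r.capture("wrist");cv2.imwrite("pics/m6.png",cv2.resize(t[160:460,230:630,::-1],(800,600),interpolation=cv2.INTER_CUBIC))
E
```

```text
clock: 9.25
tcp_pos: [0.4237, 0.2677, 0.2091]
tool_rot: [-0.636, 0.691, -0.25, 0.236]
wrist_force: [1.1, -0.1, -1.3]
grip_width: 0.009
grip_force: 58.7
clock: 9.58
tcp_pos: [0.4235, 0.2678, 0.209]
tool_rot: [-0.635, 0.691, -0.251, 0.237]
wrist_force: [2.5, -1.1, 1.1]
grip_width: 0.0089
grip_force: 58.9
[-119.8     1.61   85.95] [ 0.83 -0.92  2.7 ]
```

View pics/m6.png

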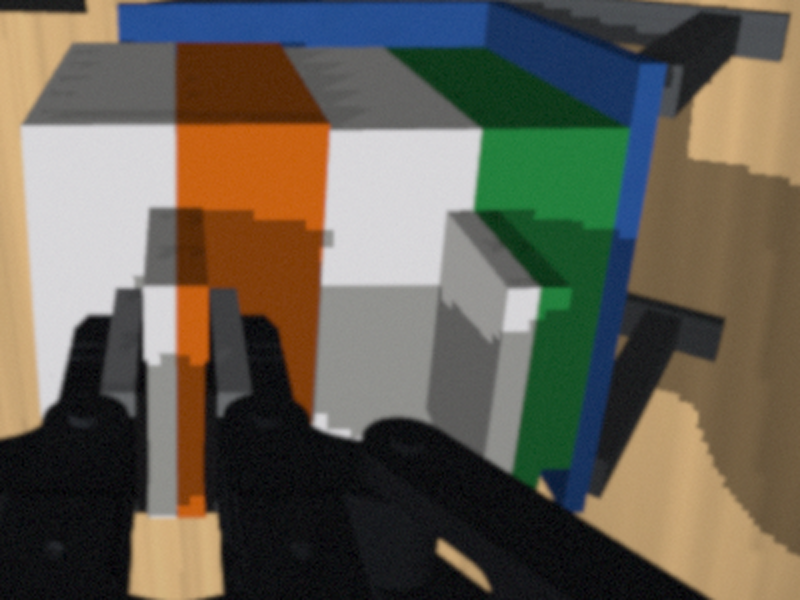

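Contact: faces meet at col 329, sideways offset only ~3 crop px (0.5 mm). Now slide the last millimetre to the stop.

```bash
python3 -m pendant '[[0,0,0.04,0,0,0],[0,0,0.08,0,0,0],[0,0,0.08,0,0,0]]'
python3 -m pendant '[[0,0,0.04,0,0,0],[0,0,0.08,0,0,0],[0,0,0.08,0,0,0]]'
python3 - <<'E'
from path import *
print((F.T@(p-O)*1000).round(2),(F.T@s["wrist_force"]).round(2))
E
```

```text
clock: 9.88
tcp_pos: [0.4237, 0.2676, 0.2088]
tool_rot: [-0.635, 0.691, -0.251, 0.237]
wrist_force: [-6.2, -4.1, 13.2]
grip_width: 0.0092
grip_force: 61.1
clock: 10.13
tcp_pos: [0.4238, 0.2675, 0.2088]
tool_rot: [-0.635, 0.691, -0.251, 0.237]
wrist_force: [-19.4, -6.6, 27.3]
grip_width: 0.0089
grip_force: 63.9
[-119.41    1.31   86.01] [-33.03  -8.21   3.17]
```

The stop is reached (33 N). I ease off the push, then open and back straight out.

```bash
python3 -m pendant '[[0,0,-0.05,0,0,0],[0,0,-0.09,0,0,0],[0,0,-0.1,0,0,0]]'
python3 -m pendant '[[0,0,0,0,0,0],[0,0,0,0,0,0],[0,0,0,0,0,0],[0,0,0,0,0,0],[0,0,0,0,0,0]]' -0.4
python3 -m pendant '[[0,0,-1,0,0,0],[0,0,-2.5,0,0,0],[0,0,-4.5,0,0,0],[0,0,-6.5,0,0,0],[0,0,-8,0,0,0]]'
python3 -m pendant '[[0,0,-2,0,0,0],[0,0,-4,0,0,0],[0,0,-4,0,0,0],[0,0,-4,0,0,0],[0,0,-4,0,0,0]]'
python3 - <<'E'
from path import *
t=r.capture("top");sd=r.capture("side");w=r.capture("wrist")
k=lambda im,x,yy:cv2.resize(im[yy:yy+75,x:x+100,::-1],(400,300),interpolation=cv2.INTER_CUBIC)
cv2.imwrite("pics/m7.png",np.vstack([np.hstack([k(t,150,180),k(sd,248,305)]),np.hstack([cv2.resize(w[90:450,80:560,::-1],(400,300)),np.zeros((300,400,3),np.uint8)])]))
E
```

```text
clock: 10.38
tcp_pos: [0.4237, 0.2676, 0.2088]
tool_rot: [-0.635, 0.691, -0.251, 0.237]
wrist_force: [-2.3, -2.8, 8.2]
grip_width: 0.009
grip_force: 60.1
clock: 10.8
tcp_pos: [0.4235, 0.2677, 0.2081]
tool_rot: [-0.636, 0.691, -0.25, 0.236]
wrist_force: [0.3, 0.1, -0.3]
grip_width: 0.0255
grip_force: 0.0
clock: 11.22
tcp_pos: [0.3712, 0.2714, 0.2701]
tool_rot: [-0.636, 0.691, -0.25, 0.236]
wrist_force: [-0.6, -0.1, 1.1]
grip_width: 0.0258
grip_force: 0.0
clock: 11.63
tcp_pos: [0.3465, 0.2731, 0.2992]
tool_rot: [-0.636, 0.691, -0.25, 0.236]
wrist_force: [0.2, -0.2, -1.0]
grip_width: 0.0256
grip_force: 0.0
```

View pics/m7.png

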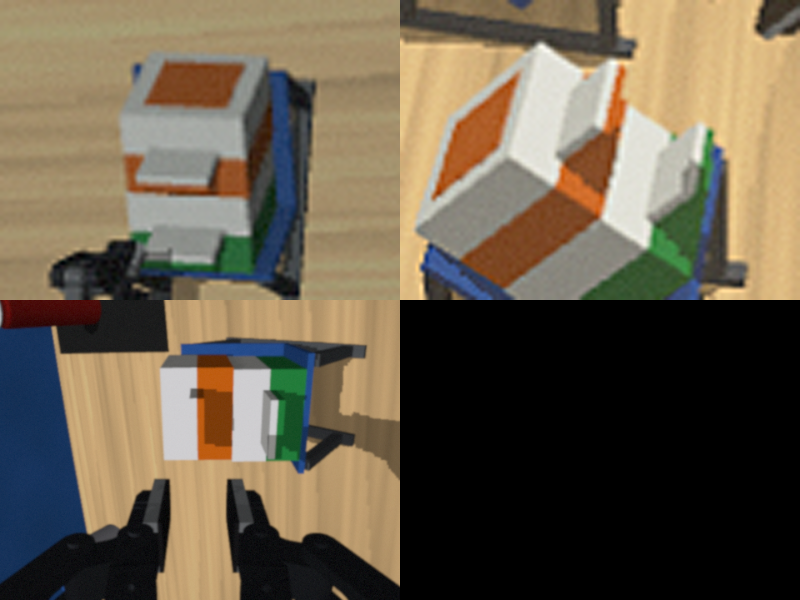

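The pictures show the orange box stacked squarely on the green one, shut, with its lid up and tab at the upper end, and the gripper clear. I hand the job in.

```bash
python3 -c "
from rig import r
print(r.close_job())"
```

```text
the job is handed in; nothing more can be done
None
```

The orange box is turned over and stacked lid up, shut, on the green box with its tab at the upper end; the gripper is clear, and I handed the job in at about 12 s on the robot's clock (limit 40 s).

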